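# Serve a bread roll with the tongs at the coffee counter

## Robot

A 6-joint arm with a two-finger parallel gripper is mounted at the origin on the work surface. World frame = base frame: x ahead of the robot, y to its left, z up, the work surface at z = 0. Lengths are in m, angles in rad, forces in N, time in s.
With the tool pointing down it reaches from about 0.35 to 0.85 m from the base axis. Payload 8.1 kg.
Tool frame: the origin (TCP) lies at the centre of the arm's flange, where the gripper is bolted on; the fingertips stand 186 mm ahead of it and the grasp point (between the pads) lies 167 mm ahead of it; z points along the fingers, y is the direction in which the jaws open and shut (so a half turn about z gives the same grasp; the last joint's range is limited). The gripper opens to 93 mm and grips with 3 to 60 N. Pads are 15 mm wide; open, the fingers measure 128 mm over their backs; the gripper's body (75 mm by 188 mm) begins 65 mm behind the grasp point.
Start: joints at [-1.332, 0.13, 1.488, -0, 1.523, -0.085], TCP at [0.191, -0.569, 0.405] pointing down, gripper open.
Joint ranges: [-2.96, 2.96], [-0.89, 2.26], [0.02, 2.5], [-1.34, 4.48], [0, 2.73], [-2.66, 2.66]. Speed limits (rad/s): [2.39, 2.39, 2.79, 3.14, 3.14, 3.14].

## Interface

Orientations are given as a rotation vector (axis times angle).
In Python, from plant import robot, viewer, order gives the robot as it stands.
- The arm moves only by the tool apply_moves, never from a script. Its argument "deltas" is a list of rows, each a list of 3 entries, a list of its own where there are three numbers: the finger opening in mm, from 0 to 93, then the shift along the tool's x, y, z in mm, then the turn about the tool's z in rad. In form: [[grip, [dx, dy, dz], yaw], ...]. A call has 1 to 5 rows; each row shifts and turns the commanded pose from where the row before left it, along the tool's axes as they then stand; what a row does not reach is not made up. A row lasts 1/8 s, in which the tool goes at most 62.5 mm and 10.7 degrees, less where a joint would pass 70% of its speed; a pose out of reach is approached as far as the arm can. A call is refused whole if a number of a shift passes 62.5 or a number of a turn 0.188, either way. A call with a gripper value outside its range is refused whole. The fingers move at their own pace and stop on an object; "grip_force" is the grip in N (left out, the last holds). Time passes only in rows, so rows that do not move let the fingers close. It gives the time, the measured TCP pose, the force and the opening at its end, in the units of the state.
- robot.read_state(): the state, without advancing time (a new reading comes with each control period).
- viewer.read_camera(name): name is "side" or "top" or "wrist"; returns the picture (384x512x3 uint8, blue, green, red); there is no depth.
- viewer.get_calibration(name): a dict with "fx", "fy", "cx", "cy" (pixels), "R" (3x3) and "t" (3): a world point X has camera coordinates R X + t. Camera axes: x right, y down, z forward; pixel columns grow to the right and rows downward; lengths in m; the calibration is good to about 2 mm. The wrist camera is an equidistant fisheye: a pixel r from the principal point sees the ray r / f radians off the axis. A picture is of the moment at which its call begins: read the wrist's pose just before it. get_calibration takes no time and is no camera call; for the wrist camera it gives the pose at the moment of the call.
- order.close_job(): hands the job in, once; it reports no verdict.
The state is a dict: "t": time; "q": joint angles; "dq": joint speeds; "joint_torque": joint torques, N m; "tool_pos": TCP position; "orientation": TCP orientation; "force": force on the tool from outside, world axes, zero at the start; "wrist_torque": the same for the moment, N m; "opening": finger opening in m.
Only numpy, scipy, OpenCV 4.12 (cv2) and the standard library are available. Lean on these libraries where they do the work, as an engineer would, in place of code of your own. Each camera call takes 0.05 s, during which the arm holds its last target. There are 200 camera calls.

## Task

Take the serving tongs off their rest, close them around the pale round bread roll on the wooden board, lift it, and finish while holding it in the tongs, still and with nothing else supporting it, over the middle of the blue plate with its underside a good 10 cm above the counter. The roll is food, so only the tongs may touch it, never the gripper itself, and the plate, the chocolate muffin, the cup and the jar must stay where they are. Do not put the roll down or let go of the tongs at the end.

Things in the scene. Friction and masses are not known exactly. Their poses are not given: they have to be found in the camera images.
- tongs: Sprung steel serving tongs, 235 mm long, 135 g, lying flat on the rest, open as a level V. Origin: on the pivot (the narrow end), at the arms' underside; x along the middle of the open V from pivot to jaws, z up. Arms: strips 3 mm thick, 18 mm high, each 0.30 rad off x. One arm belongs to this body, the other is hinged: when squeezed, the arms stay symmetrical between the fingers.
- tongs_grip (a point): midway between the red plastic grips (44 mm long, 22 mm high) on the open arms, at mid height: 81 mm from the pivot along x, 35 mm above the counter; axes as tongs. Over the grips: 60 mm open (64 at their front ends), 52 at joint 0.10, 33 closed on the roll. Squeezing them across x closes the jaws; the spring pushes back 4 N open, 7 N closed: squeezed to 52 mm they carry with jaws open.
- tongs_jaws (a point): midway between the open jaws, at their mid height: 196 mm from the pivot along x, 115 mm beyond tongs_grip (117 mm at joint 0.10, 119 mm closed on the roll). The jaws are bent steel plates 41 mm long, 24 mm high, shallow cups that fit a round of 54 mm; the clear gap between them is 102 mm open, about 84 mm at joint 0.10. They move 2.4 times as far as the grips.
- tongs_arm (a joint): angle by which the tongs are closed: 0 fully open (V of 0.60 rad), about 0.33 closed on the roll, 0.52 nearly shut.
- rest: fixed dark grey tongs rest: a base strip 170 by 60 mm, 4 mm thick, with two cross bars (16 mm wide, tops 26 mm above the counter, 60 and 130 mm long) under the tongs, centred at x -73 and +62 mm of its frame; between them it is free for fingers below the grips. Origin: underside, below the red grips; x along the tongs.
- board: fixed wooden serving board, 170 mm (x) by 320 mm (y), 12 mm thick. Origin: centre of its underside, on the counter.
- roll_center (a point): middle of the pale golden round bread roll (a flour cross on top), 54 mm in diameter and 47 mm high, about 45 g, standing loose on the board; the point lies on its axis, 20 mm above its underside. Its side is upright from 12 to 28 mm above its underside.
- roll: the bread roll; origin at the centre of its underside, z up.
- muffin: dark chocolate muffin in a pale paper case, 70 mm in diameter, 66 mm high, standing loose on the same board about 170 mm from the roll. Bystander. Origin: centre of its underside.
- plate: blue ceramic plate, 170 mm in diameter and 16 mm high, loose on the counter, empty. Origin: centre of its underside.
- cup: white coffee mug, 76 mm in diameter, 62 mm high. Bystander. Origin: centre of its underside.
- jar: amber jar with a steel cap, 62 mm in diameter, 100 mm high. Bystander. Origin: centre of its underside.
There are look-alikes about, which are no part of the job. What is shaped like the rest but orange or yellow is not meant.

How it is judged:
By the outcome, as a careful person would: the job done as asked, in the order asked, and still so for the second after the job is handed in, while the arm keeps its last pose, push and grip.
It also fails if it takes over 51 s, if anything falls off the work surface, if the arm or the gripper's body presses on something with over 40 N, if the wrist force passes 120 N, or if a joint passes its speed limit or range.

## Working session

There is one attempt and no reset: what is moved stays moved. The work goes in short steps, Python scripts to look and compute and a tool call to move; the robot and the scene stay as the last step left them, time stands still between calls to the robot, and variables do not carry over. Pictures are saved under pics/ and viewed, about 8 in all and at most 12, crops included, and the job is handed in when it is done.

Besides the shell and the picture viewer there is one more tool, called after ">>>" by a JSON object that holds its "op" and its "data". apply_moves: Moves the arm, as the interface text tells. Its arguments: {"type":"object","properties":{"deltas":{"type":"array"},"grip_force":{"type":"number"}},"required":["deltas"]}

```bash
mkdir -p pics; ls; python3 - <<'E'
from plant import robot, viewer, order
import cv2,numpy as np
s=robot.read_state();print({k:np.round(v,3).tolist() for k,v in s.items()})
a=viewer.read_camera("top");b=viewer.read_camera("side")
cv2.imwrite("pics/top0.png",a);cv2.imwrite("pics/side0.png",b)
for n in("top","side"):
    print({k:np.round(v,4).tolist() for k,v in viewer.get_calibration(n).items()})
E
```

```text
pics
{'t': 0.0, 'q': [-1.332, 0.131, 1.489, 0.0, 1.523, -0.085], 'dq': [-0.0, -0.0, -0.001, -0.001, -0.001, -0.0], 'joint_torque': [-0.0, -55.985, -49.176, 0.077, 0.035, -0.0], 'tool_pos': [0.191, -0.569, 0.404], 'orientation': [-3.099, -0.506, 0.0], 'force': [-0.69, -0.303, 0.157], 'wrist_torque': [-0.007, 0.091, -0.046], 'opening': 0.093}
{'fx': 457.0615, 'fy': 457.0615, 'cx': 250.8815, 'cy': 194.5547, 'R': [[0.0082, -1.0, 0.0034], [-0.9814, -0.0087, -0.1919], [0.192, -0.0018, -0.9814]], 't': [-0.0933, 0.5427, 1.5861]}
{'fx': 466.9247, 'fy': 466.9247, 'cx': 256.4693, 'cy': 174.2813, 'R': [[0.9883, -0.1528, -0.0038], [-0.0948, -0.5937, -0.7991], [0.1198, 0.7901, -0.6012]], 't': [-0.5215, 0.0589, 1.4419]}
```

View pics/top0.png

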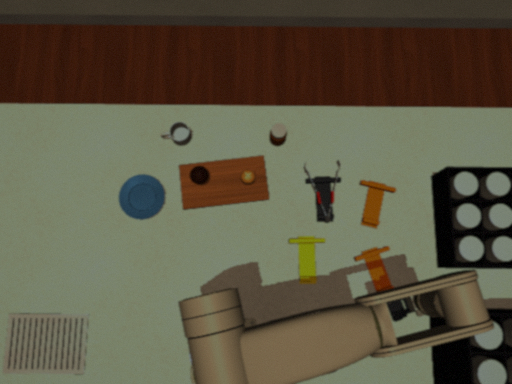

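View pics/side0.png

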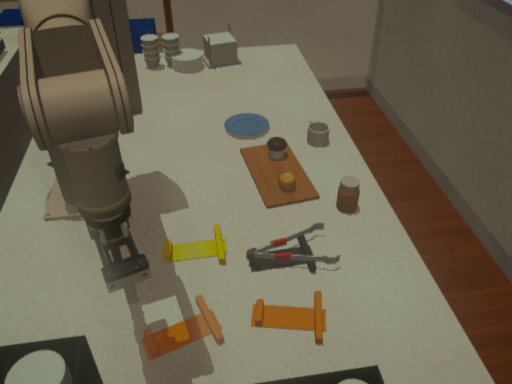

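Top view: the tongs on the dark rest sit at about (323,190). The orange (378,203), orange (375,270) and yellow (307,258) rests are look-alikes. The pale roll is on the board at (248,177), beside the dark muffin (200,175). The plate is at (142,196), the cup at (180,133) and the jar at (278,133). I'll confirm these in an enlarged crop.

```bash
cat > h.py <<'E'
import numpy as np,cv2
from plant import robot, viewer, order
def ray(c,uv):
    d=np.array([(uv[0]-c["cx"])/c["fx"],(uv[1]-c["cy"])/c["fy"],1.]);R=np.array(c["R"])
    return -R.T@np.array(c["t"]),R.T@d
def onz(name,uv,z):
    o,d=ray(viewer.get_calibration(name),uv);return o+d*(z-o[2])/d[2]
def proj(name,X):
    c=viewer.get_calibration(name);p=(np.array(c["R"])@np.atleast_2d(X).T).T+np.array(c["t"])
    return np.c_[c["fx"]*p[:,0]/p[:,2]+c["cx"],c["fy"]*p[:,1]/p[:,2]+c["cy"]]
E
python3 - <<'E'
from h import *
a=cv2.imread("pics/top0.png");b=cv2.imread("pics/side0.png")
def crop(im,x,y,w,h,s):return cv2.resize(im[y:y+h,x:x+w],None,fx=s,fy=s,interpolation=cv2.INTER_CUBIC)
t=crop(a,170,120,180,110,4)
t=cv2.convertScaleAbs(t,alpha=1.5)
cv2.imwrite("pics/c1.png",t)
cv2.imwrite("pics/c2.png",cv2.convertScaleAbs(crop(b,230,160,130,120,5),alpha=1.3))
for n,uv,z in [("tongspivot",(323,218),.035),("roll",(248,177),.03),("plate",(142,196),.01),("jar",(278,133),.06)]: print(n,onz("top",uv,z).round(3))
E
```

```text
tongspivot [ 0.463 -0.348  0.035]
roll [ 0.613 -0.078  0.03 ]
plate [0.543 0.311 0.01 ]
jar [ 0.773 -0.186  0.06 ]
```

View pics/c1.png

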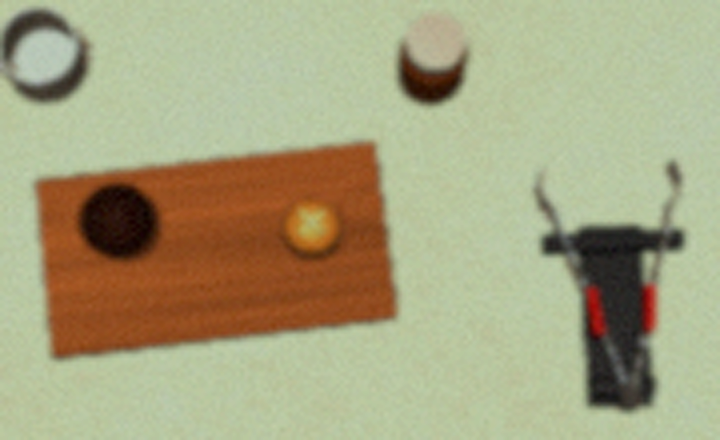

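View pics/c2.png

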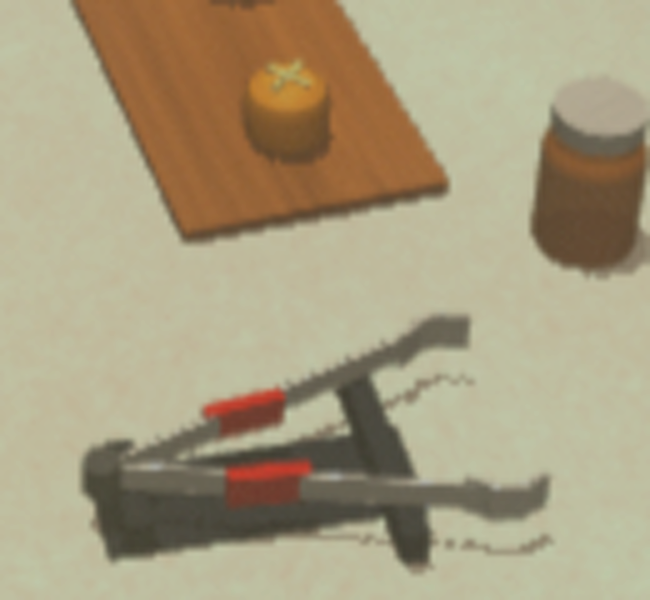

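The crops confirm the targets. The tongs have red grips at crop (597,310) and (650,308) on the dark grey rest. The roll carries a flour cross at crop (312,228), and the muffin is dark. Next I'll measure the red grips, roll and plate in both views.

```bash
python3 - <<'E'
from h import *
for n,roi in(("top",(295,150,350,230)),("side",(240,220,345,275))):
    im=cv2.imread(f"pics/{n}0.png").astype(int);b,g,r=im[...,0],im[...,1],im[...,2]
    def blobs(m,roi,k):
        M=np.zeros_like(m,np.uint8);x0,y0,x1,y1=roi;M[y0:y1,x0:x1]=m[y0:y1,x0:x1]
        N,L,S,C=cv2.connectedComponentsWithStats(M)
        o=sorted(range(1,N),key=lambda i:-S[i,4])[:k];return [(C[i],S[i].tolist()) for i in o]
    for C,S in blobs((r>100)&(g<70)&(b<70),roi,2): print(n,"red",C.round(1),S,[onz(n,C,z).round(4).tolist()[:2] for z in(.035,.042)])
    pr={"top":(225,160,268,195),"side":(270,170,305,195)}[n]
    for C,S in blobs((r>120)&(g>0.6*r),pr,2):print(n,"roll",C.round(1),S,[onz(n,C,z).round(4).tolist()[:2] for z in(.035,.045,.055)])
    pp={"top":(110,165,175,230),"side":(215,105,280,145)}[n]
    for C,S in blobs((b>r+25),pp,1):print(n,"plate",C.round(1),S,onz(n,C,.012).round(4))
print(proj("top",[[.6,-.1,.035],[.6,-.1,.059]]))
for n,uv,z in [("jawL",(545/4+170,185/4+120),.04),("jawR",(673/4+170,172/4+120),.04),("pivot",(632/4+170,400/4+120),.04),("muffin",(118/4+170,220/4+120),.078),
  ("cup",(45/4+170,55/4+120),.06),("jar",(435/4+170,42/4+120),.1),("bd",(37/4+170,182/4+120),.012),("bd",(374/4+170,143/4+120),.012),("bd",(396/4+170,318/4+120),.012),("bd",(55/4+170,356/4+120),.012)]: print(n,onz("top",(np.array(uv)-.4),z).round(3))
E
```

```text
top red [332.5 196. ] [332, 191, 2, 11, 22] [[0.5442, -0.3846], [0.5428, -0.3834]]
top red [318.4 197. ] [318, 193, 2, 9, 9] [[0.5401, -0.3336], [0.5387, -0.3325]]
top roll [247.6 175.8] [243, 171, 10, 10, 43] [[0.6168, -0.076], [0.6144, -0.0761], [0.612, -0.0761]]
top roll [266.9 164.2] [266, 160, 2, 9, 10] [[0.661, -0.1466], [0.6584, -0.1463], [0.6557, -0.1459]]
top plate [141.3 196.4] [119, 175, 45, 44, 1527] [0.5411 0.3133 0.012 ]
side red [283.2 253.8] [275, 252, 17, 4, 48] [[0.5388, -0.375], [0.5373, -0.3814]]
side red [278.6 240.2] [271, 238, 16, 5, 34] [[0.5364, -0.3256], [0.5349, -0.3325]]
side roll [293.3 178.8] [280, 170, 25, 25, 285] [[0.6316, -0.0721], [0.6284, -0.0847], [0.6251, -0.0974]]
side roll [271.1 174.3] [270, 171, 3, 8, 14] [[0.5682, -0.0387], [0.5657, -0.0518], [0.5632, -0.0648]]
side plate [246.3 124. ] [225, 114, 43, 21, 715] [0.5378 0.314  0.012 ]
[[254.0880134  180.29984081]
 [254.1566146  178.81451462]]
jawL [ 0.655 -0.289  0.04 ]
jawR [ 0.668 -0.407  0.04 ]
pivot [ 0.457 -0.364  0.04 ]
muffin [0.609 0.096 0.078]
cup [0.768 0.17  0.06 ]
jar [ 0.77  -0.185  0.1  ]
bd [0.661 0.18  0.012]
bd [ 0.701 -0.133  0.012]
bd [ 0.535 -0.154  0.012]
bd [0.497 0.157 0.012]
```

>>> {"op": "apply_moves", "data": {"deltas": [[93,[20,-10,0],0.122],[93,[36,-18,9],0.122],[93,[36,-18,9],0],[93,[36,-18,9],0],[93,[36,-18,9],0]], "grip_force": 25}}

```text
t: 0.72
tool_pos: [0.3426, -0.4648, 0.368]
orientation: [-3.138, -0.125, 0.001]
force: [0.6, 0.4, 0.8]
opening: 0.0928
```

>>> {"op": "apply_moves", "data": {"deltas": [[93,[36,-18,9],0],[93,[36,-18,9],0],[93,[36,-18,9],0],[93,[36,-18,9],0],[93,[36,-18,9],0]]}}

```text
t: 1.35
tool_pos: [0.5149, -0.3607, 0.3229]
orientation: [-3.139, -0.125, 0.001]
force: [1.1, 0.0, -0.5]
opening: 0.0929
```

```bash
cat >> h.py <<'E'
from scipy.spatial.transform import Rotation as Ro
def st():
    s=robot.read_state();R=Ro.from_rotvec(s["orientation"]).as_matrix();p=np.array(s["tool_pos"])
    print("t",round(s["t"],2),"tcp",p.round(4),"grasp",(p+R[:,2]*.167).round(4),"yaw",round(np.arctan2(R[1,0],R[0,0]),4),"zdir",R[:,2].round(3),"F",np.round(s["force"],1),"M",np.round(s["wrist_torque"],2),"open",round(s["opening"]*1e3,1))
    return p,R
def togo(grasp,yaw):
    """tool-frame mm still to go for grasp point, and turn"""
    p,R=st();d=R.T@(np.array(grasp)-p-R[:,2]*.167)*1e3
    print("to go mm",d.round(1),"turn",round(np.arctan2(R[1,0],R[0,0])-yaw,3))
def wproj(X,c):
    p=np.array(c["R"])@np.array(X)+np.array(c["t"]);r=np.hypot(p[0],p[1]);th=np.arctan2(r,p[2])
    return np.array([c["cx"]+c["fx"]*th*p[0]/r,c["cy"]+c["fy"]*th*p[1]/r])
def wray(uv,c,z):
    m=np.array([(uv[0]-c["cx"])/c["fx"],(uv[1]-c["cy"])/c["fy"]]);th=np.hypot(*m)
    d=np.r_[m/th*np.sin(th),np.cos(th)];R=np.array(c["R"]);o=-R.T@np.array(c["t"]);d=R.T@d
    return o+d*(z-o[2])/d[2]
E
python3 - <<'E'
from h import *
togo((.538,-.357,.135),.08)
c=viewer.get_calibration("wrist");im=viewer.read_camera("wrist");cv2.imwrite("pics/w1.png",im)
print({k:np.round(v,3).tolist() for k,v in c.items()})
b,g,r=[im[...,i].astype(int) for i in range(3)]
M=((r>90)&(g<60)&(b<60)).astype(np.uint8);N,L,S,C=cv2.connectedComponentsWithStats(M)
for i in range(1,N):
    if S[i,4]>30: print(C[i],S[i],wray(C[i],c,.046).round(4))
print(wproj([.538,-.357,.035],c))
E
```

```text
t 1.35 tcp [ 0.5149 -0.3607  0.3229] grasp [ 0.5148 -0.3606  0.1559] yaw 0.0798 zdir [-0.001  0.    -1.   ] F [ 1.1  0.  -0.5] M [ 0.05 -0.01  0.03] open 92.9
to go mm [23.5 -1.8 20.9] turn -0.0
{'fx': 297.319, 'fy': 297.319, 'cx': 254.121, 'cy': 193.288, 'R': [[0.079, -0.997, -0.001], [-0.967, -0.077, 0.241], [-0.241, -0.018, -0.97]], 't': [-0.4, 0.461, 0.427]}
[19.85714286 68.54285714] [12 67 21  9 35] [ 0.6355 -0.0964  0.046 ]
[ 18.05172414 108.70689655] [ 7 97 27 17 58] [ 0.5909 -0.0974  0.046 ]
[423.52232143 138.86160714] [389 111  79  51 224] [ 0.5839 -0.5186  0.046 ]
[222.64454976 166.49526066] [216 142  15  49 422] [ 0.539  -0.3307  0.046 ]
[279.91836735 166.56632653] [273 142  15  50 392] [ 0.5429 -0.3807  0.046 ]
[386.54117647 238.37647059] [369 231  38  15  85] [ 0.4812 -0.4962  0.046 ]
[389.546875 243.140625] [375 238  31  11  64] [ 0.4761 -0.501   0.046 ]
[252.50561315 167.85123401]
```

View pics/w1.png

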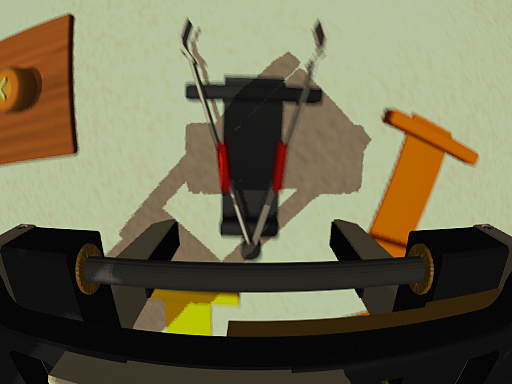

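Wrist view: the tongs lie straight ahead, with the grips at (223,166) and (280,167), the pivot at (252,250) and the jaws at (187,40) and (320,35). I'll line up and go down.

>>> {"op": "apply_moves", "data": {"deltas": [[93,[0,0,0],0],[93,[0,0,0],0],[93,[0,0,0],0]]}}

```text
t: 1.78
tool_pos: [0.5132, -0.3624, 0.3241]
orientation: [3.139, 0.123, 0.0]
force: [-0.3, 0.3, 0.3]
opening: 0.0929
```

```bash
python3 - <<'E'
from h import *
togo((.540,-.356,.035),.078)
c=viewer.get_calibration("wrist");im=viewer.read_camera("wrist")
b,g,r=[im[...,i].astype(int) for i in range(3)]
M=((r>90)&(g<60)&(b<60)).astype(np.uint8);N,L,S,C=cv2.connectedComponentsWithStats(M)
for i in range(1,N):
    if S[i,4]>300: print(C[i],S[i],[wray(C[i],c,z).round(4) for z in(.035,.046)])
E
```

```text
t 1.77 tcp [ 0.5132 -0.3624  0.3241] grasp [ 0.5132 -0.3625  0.1571] yaw 0.0785 zdir [ 0. -0. -1.] F [-0.3  0.3  0.3] M [-0.02  0.04  0.  ] open 92.9
to go mm [ 27.2  -4.4 122.1] turn 0.0
[222.25415677 167.63657957] [216 144  14  49 421] [array([ 0.5345, -0.3313,  0.035 ]), array([ 0.5364, -0.3324,  0.046 ])]
[279.22058824 168.31617647] [273 145  14  48 408] [array([ 0.5379, -0.3835,  0.035 ]), array([ 0.5396, -0.3824,  0.046 ])]
```

>>> {"op": "apply_moves", "data": {"deltas": [[93,[12,-2,10],0],[93,[13,-1.3,20],0],[93,[0,0,25],0],[93,[0,0,25],0],[93,[0,0,20],0]]}}

```text
t: 2.45
tool_pos: [0.5386, -0.356, 0.2218]
orientation: [-3.138, -0.125, 0.001]
force: [-0.4, 0.2, 0.1]
opening: 0.0928
```

>>> {"op": "apply_moves", "data": {"deltas": [[93,[0,0,15],0],[93,[0,0,7],0],[80,[0,0,0],0],[74,[0,0,0],0],[74,[0,0,0],0]]}}

```text
t: 3.08
tool_pos: [0.539, -0.3566, 0.2028]
orientation: [3.138, 0.125, 0.002]
force: [0.1, -0.9, 0.5]
opening: 0.0749
```

```bash
python3 - <<'E'
from h import *
togo((.538,-.3572,.035),.078)
c=viewer.get_calibration("wrist");im=viewer.read_camera("wrist");cv2.imwrite("pics/w2.png",im)
E
```

```text
t 3.08 tcp [ 0.539  -0.3566  0.2028] grasp [ 0.5392 -0.3568  0.0358] yaw 0.0798 zdir [ 0.001 -0.001 -1.   ] F [ 0.1 -0.9  0.5] M [ 0.01  0.05 -0.02] open 74.9
to go mm [-1.2  0.3  0.8] turn 0.002
```

View pics/w2.png

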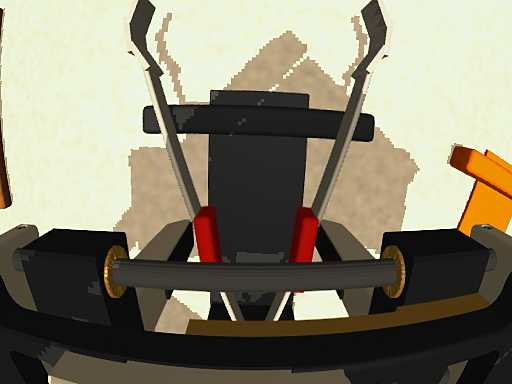

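The fingers straddle the red grips symmetrically, with the grips at (207,235) and (303,235). I'll close to 52 mm.

>>> {"op": "apply_moves", "data": {"deltas": [[68,[0,0,0],0],[62,[0,0,0],0],[57,[0,0,0],0],[52,[0,0,0],0],[52,[0,0,0],0]]}}

```text
t: 3.75
tool_pos: [0.5387, -0.3564, 0.2019]
orientation: [3.139, 0.125, 0.0]
force: [-0.4, -0.9, 0.3]
opening: 0.0524
```

>>> {"op": "apply_moves", "data": {"deltas": [[52,[0,0,0],0],[52,[0,0,-8],0],[52,[0,0,-12],0],[52,[0,0,-12],0],[52,[0,0,0],0]]}}

```text
t: 4.38
tool_pos: [0.5393, -0.3568, 0.236]
orientation: [3.137, 0.125, 0.004]
force: [0.4, 0.6, -1.1]
opening: 0.0522
```

```bash
python3 - <<'E'
from h import *
togo((.538,-.3572,.13),.0)
c=viewer.get_calibration("wrist");im=viewer.read_camera("wrist");cv2.imwrite("pics/w3.png",im)
a=viewer.read_camera("side");cv2.imwrite("pics/w3.png",np.vstack([im[:230],cv2.resize(a[190:300,220:375],(512,363))]))
E
```

```text
t 4.38 tcp [ 0.5393 -0.3568  0.236 ] grasp [ 0.5397 -0.3572  0.069 ] yaw 0.0798 zdir [ 0.003 -0.002 -1.   ] F [ 0.4  0.6 -1.1] M [-0.05 -0.01 -0.02] open 52.2
to go mm [ -1.6   0.  -61. ] turn 0.08
```

View pics/w3.png

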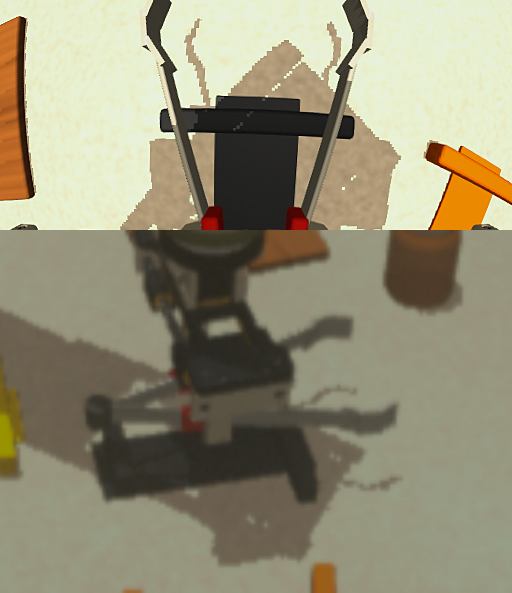

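The tongs are lifted level and symmetric: jaw tips at (155,30) and (360,30) in the wrist view, arms level above the rest in the side view. Now raise them and carry them toward the roll.

>>> {"op": "apply_moves", "data": {"deltas": [[52,[0,0,-12],0],[52,[-2,-6,-18],0],[52,[-5,-14,-18],0],[52,[-5,-20,-13],0],[52,[-5,-25,0],0]]}}

```text
t: 5.1
tool_pos: [0.5168, -0.2927, 0.298]
orientation: [3.137, 0.125, 0.005]
force: [0.5, 0.0, -0.5]
opening: 0.052
```

>>> {"op": "apply_moves", "data": {"deltas": [[52,[-5,-28,0],0],[52,[-5,-28,0],0],[52,[-5,-28,0],0],[52,[-5,-28,0],0],[52,[-2,-28,0],0]]}}

```text
t: 5.72
tool_pos: [0.4831, -0.1541, 0.2962]
orientation: [3.138, 0.125, 0.002]
force: [0.1, 0.1, -2.3]
opening: 0.0522
```

>>> {"op": "apply_moves", "data": {"deltas": [[52,[0,-27,0],0],[52,[0,-22,0],0],[52,[0,-12,0],0],[52,[0,-5,0],0],[52,[0,0,0],0]]}}

```text
t: 6.35
tool_pos: [0.4782, -0.0894, 0.2951]
orientation: [3.139, 0.126, 0.001]
force: [1.0, -0.5, -1.2]
opening: 0.0521
```

```bash
python3 - <<'E'
from h import *
togo((.494,-.087,.13),.08)
c=viewer.get_calibration("wrist");im=viewer.read_camera("wrist");cv2.imwrite("pics/w4.png",im)
print(wproj([.612,-.078,.059],c),wproj([.612,-.078,.012],c))
b,g,r=[im[...,i].astype(int) for i in range(3)]
E
```

```text
t 6.35 tcp [ 0.4782 -0.0894  0.2951] grasp [ 0.4783 -0.0895  0.1281] yaw 0.08 zdir [ 0. -0. -1.] F [ 1.  -0.5 -1.2] M [ 0.04  0.   -0.01] open 52.1
to go mm [15.8 -1.2 -1.9] turn 0.0
[253.21300879  30.29136375] [253.36958301  45.76820878]
```

View pics/w4.png

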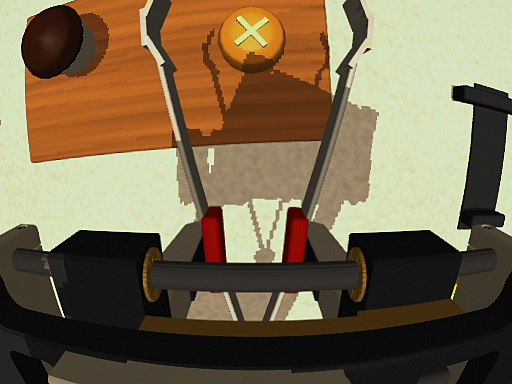

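Wrist view: the roll (cross at (251,32)) lies between the open jaws at (153,25) and (358,25). The muffin is well left at (52,40).

```bash
python3 - <<'E'
from h import *
p,R=st();c=viewer.get_calibration("wrist")
r=wray((251,32),c,.059);r2=wray((252,38),c,.047);print(r.round(4),r2.round(4))
g=p+R[:,2]*.167
print("jaw pred px",wproj(g+R[:,0]*.117,c), "grip blobs pred",wproj(g,c))
print("grip->roll tool mm",(R.T@(r-g)*1e3).round(1))
E
```

```text
t 6.4 tcp [ 0.4782 -0.0897  0.2949] grasp [ 0.4783 -0.0897  0.1279] yaw 0.0797 zdir [ 0. -0. -1.] F [ 0.2  0.3 -1. ] M [0.09 0.03 0.03] open 52.3
[ 0.6104 -0.0768  0.059 ] [ 0.6092 -0.0776  0.047 ]
jaw pred px [254.37281059  21.85927299] grip blobs pred [254.44630361 246.57045903]
grip->roll tool mm [132.8  -2.4  69. ]
```

>>> {"op": "apply_moves", "data": {"deltas": [[52,[8,-1.5,0],0],[52,[7,-1,5],0],[52,[0,0,15],0],[52,[0,0,20],0],[52,[0,0,20],0]]}}

```text
t: 7.02
tool_pos: [0.4925, -0.0856, 0.2328]
orientation: [-3.139, -0.125, 0.002]
force: [0.4, -0.2, -1.8]
opening: 0.0521
```

>>> {"op": "apply_moves", "data": {"deltas": [[52,[0,0,16],0],[52,[0,0,12],0],[52,[0,0,7],0],[52,[0,0,0],0],[52,[0,0,0],0]]}}

```text
t: 7.65
tool_pos: [0.4933, -0.0857, 0.2004]
orientation: [3.139, 0.125, 0.002]
force: [0.4, 0.8, -0.7]
opening: 0.0522
```

```bash
python3 - <<'E'
from h import *
togo((.4932,-.0875,.0325),.08)
im=viewer.read_camera("wrist");a=viewer.read_camera("side")
cv2.imwrite("pics/w5.png",np.vstack([im[:230],cv2.resize(a[120:230,220:375],(512,363))]))
E
```

```text
t 7.65 tcp [ 0.4933 -0.0857  0.2004] grasp [ 0.4935 -0.0858  0.0334] yaw 0.0798 zdir [ 0.001 -0.    -1.   ] F [ 0.4  0.8 -0.7] M [-0.02 -0.01  0.01] open 52.2
to go mm [-0.4  1.7  0.9] turn -0.0
```

View pics/w5.png

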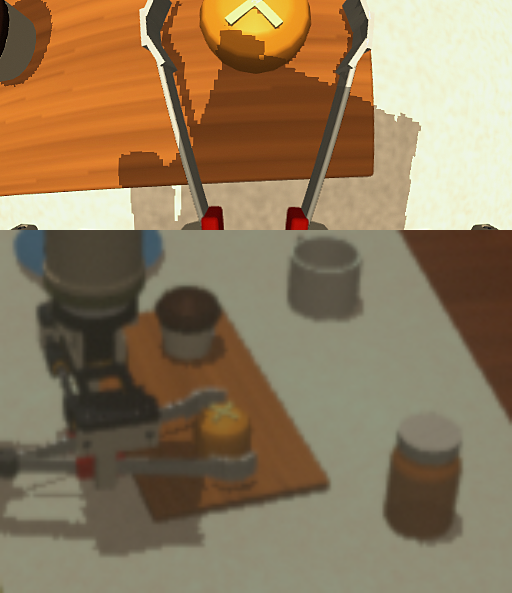

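The roll stands centred between the jaws: roll at x≈255, jaws at 153 and 358 in the wrist view, at side height. I'll close.

>>> {"op": "apply_moves", "data": {"deltas": [[48,[0,0,1],0],[44,[0,0,0],0],[40,[0,0,0],0],[37,[0,0,0],0],[35,[0,0,0],0]], "grip_force": 25}}

```text
t: 8.38
tool_pos: [0.4929, -0.0856, 0.1987]
orientation: [-3.139, -0.125, 0.0]
force: [0.5, -0.5, -1.8]
opening: 0.0361
```

>>> {"op": "apply_moves", "data": {"deltas": [[32,[0,0,0],0],[28,[0,0,0],0],[25,[0,0,0],0],[25,[0,0,0],0],[25,[0,0,0],0]]}}

```text
t: 9.0
tool_pos: [0.4929, -0.0856, 0.1987]
orientation: [-3.139, -0.125, 0.0]
force: [0.5, 0.2, -1.2]
opening: 0.0316
```

>>> {"op": "apply_moves", "data": {"deltas": [[25,[0,0,0],0],[25,[0,0,-3],0],[25,[0,0,-6],0],[25,[0,0,-8],0],[25,[0,0,0],0]]}}

```text
t: 9.62
tool_pos: [0.4934, -0.0858, 0.217]
orientation: [3.138, 0.125, 0.003]
force: [0.6, 0.1, -1.7]
opening: 0.0316
```

```bash
python3 - <<'E'
from h import *
togo((.421,.304,.16),.08)
im=viewer.read_camera("wrist");a=viewer.read_camera("side")
cv2.imwrite("pics/w6.png",np.vstack([im[:230],cv2.resize(a[120:230,220:375],(512,363))]))
E
```

```text
t 9.62 tcp [ 0.4934 -0.0858  0.217 ] grasp [ 0.4938 -0.0859  0.05  ] yaw 0.0798 zdir [ 0.002 -0.001 -1.   ] F [ 0.6  0.1 -1.7] M [-0.03  0.07 -0.  ] open 31.6
to go mm [ -41.3 -394.4 -110.4] turn -0.0
```

View pics/w6.png

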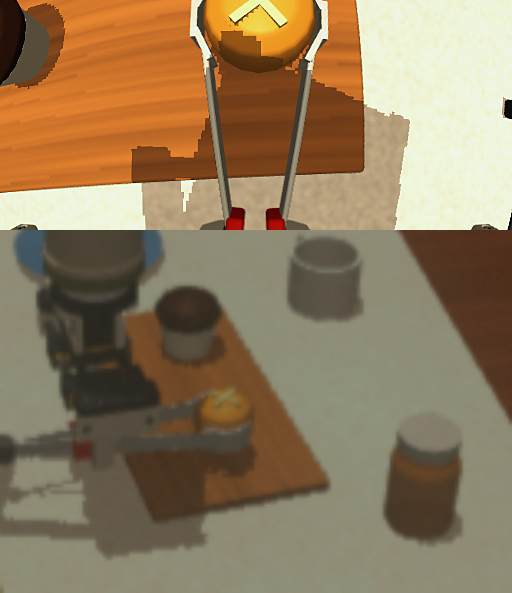

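The roll is held between the jaws and has lifted off the board (wrist view (260,25), side view (226,415)). I'll raise it and carry it gently.

>>> {"op": "apply_moves", "data": {"deltas": [[25,[0,0,-12],0],[25,[0,0,-20],0],[25,[0,0,-25],0],[25,[0,0,-25],0],[25,[0,-4,-20],0]]}}

```text
t: 10.35
tool_pos: [0.4927, -0.0818, 0.3196]
orientation: [3.139, 0.125, 0.002]
force: [0.2, -0.3, -1.2]
opening: 0.0318
```

>>> {"op": "apply_moves", "data": {"deltas": [[25,[-1,-9,-13],0],[25,[-2,-14,-5],0],[25,[-3,-19,0],0],[25,[-3,-24,0],0],[25,[-3,-28,0],0]]}}

```text
t: 10.98
tool_pos: [0.4722, 0.0127, 0.3345]
orientation: [-3.139, -0.125, 0.003]
force: [0.7, 0.7, -1.4]
opening: 0.0316
```

>>> {"op": "apply_moves", "data": {"deltas": [[25,[-3,-30,0],0],[25,[-3,-30,0],0],[25,[-3,-30,0],0],[25,[-3,-30,0],0],[25,[-3,-30,0],0]]}}

```text
t: 11.6
tool_pos: [0.4448, 0.1612, 0.3346]
orientation: [3.139, 0.127, -0.003]
force: [-0.1, 0.4, -2.1]
opening: 0.0319
```

>>> {"op": "apply_moves", "data": {"deltas": [[25,[-3,-30,0],0],[25,[-3,-28,0],0],[25,[-3,-25,0],0],[25,[-2,-20,0],0],[25,[-2,-15,0],0]]}}

```text
t: 12.22
tool_pos: [0.4225, 0.2774, 0.3347]
orientation: [3.138, 0.127, -0.003]
force: [-0.0, 0.3, -1.9]
opening: 0.032
```

>>> {"op": "apply_moves", "data": {"deltas": [[25,[0,-10,0],0],[25,[0,-6,0],0],[25,[0,-3,0],0],[25,[0,0,0],0],[25,[0,0,0],0]]}}

```text
t: 12.85
tool_pos: [0.4225, 0.2946, 0.3358]
orientation: [3.139, 0.124, 0.0]
force: [0.7, -0.1, -1.5]
opening: 0.0316
```

```bash
python3 - <<'E'
from h import *
togo((.4225,.3045,.17),.08)
a=viewer.read_camera("top");b=viewer.read_camera("side");c=viewer.get_calibration("wrist");im=viewer.read_camera("wrist")
print(wproj([.5395,.3136,.017],c))
f=lambda i,x,y,w,h:cv2.resize(i[y:y+h,x:x+w],(400,300),interpolation=cv2.INTER_CUBIC)
cv2.imwrite("pics/w7.png",np.vstack([np.hstack([f(a,90,140,120,90),f(b,200,70,120,90)]),np.hstack([f(im,112,0,288,216),f(a,160,110,150,112)])]))
E
```

```text
t 12.85 tcp [0.4225 0.2946 0.3358] grasp [0.4225 0.2946 0.1688] yaw 0.0792 zdir [ 0. -0. -1.] F [ 0.7 -0.1 -1.5] M [ 0.05  0.12 -0.01] open 31.6
to go mm [ 0.8 -9.9 -1.2] turn -0.001
[244.58187711  69.76903459]
```

View pics/w7.png

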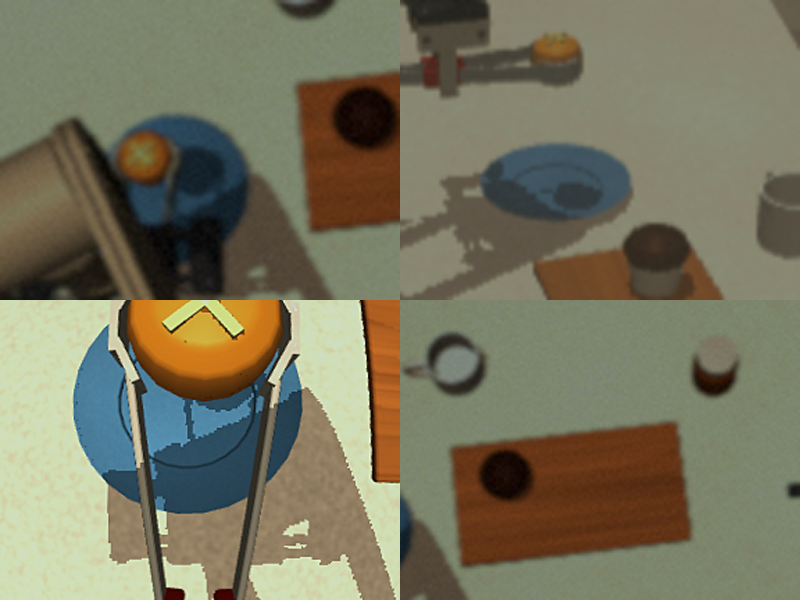

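The roll is firmly held level and sits about 1 cm off the plate's middle. Plate, muffin, cup and jar are unmoved. I'll make the last correction and do a numeric check.

>>> {"op": "apply_moves", "data": {"deltas": [[25,[0,-3,0],0],[25,[0,-4,0],0],[25,[0,-3,0],0],[25,[0,0,0],0],[25,[0,0,0],0]]}}

```text
t: 13.62
tool_pos: [0.4215, 0.305, 0.3357]
orientation: [3.139, 0.126, -0.0]
force: [0.1, 0.4, -1.3]
opening: 0.0316
```

```bash
python3 - <<'E'
from h import *
p,R=st();print("before-fix roll (cross, z .195)",onz("top",(132.4,185.1),.195).round(4))
print("roll now by tongs",(p+R[:,2]*.167+R[:,0]*.118).round(4))
a=viewer.read_camera("top");a0=cv2.imread("pics/top0.png")
def cen(i,x0,y0,x1,y1,m):
    ys,xs=np.nonzero(m(*[i[y0:y1,x0:x1,k].astype(int) for k in range(3)]));return np.round([xs.mean()+x0,ys.mean()+y0,len(xs)],1)
print("roll px",C:=cen(a,115,165,160,205,lambda b,g,r:(r>90)&(r>b+60)),onz("top",C[:2],.185).round(4))
for n,roi,f in(("muffin",(188,165,212,187),lambda b,g,r:r<45),("cup",(168,120,193,147),lambda b,g,r:g<90),("jar",(266,122,290,148),lambda b,g,r:(g<90))):
    print(n,cen(a0,*roi,f),cen(a,*roi,f))
b=viewer.read_camera("side");b0=cv2.imread("pics/side0.png");f=lambda b,g,r:b>r+25
print("plate",cen(b0,215,105,280,145,f),cen(b,215,105,280,145,f))
cv2.imwrite("pics/w8.png",np.hstack([cv2.resize(i[y:y+90,x:x+120],(400,300)) for i,x,y in((a,90,140),(b,200,70))]))
E
```

```text
t 13.62 tcp [0.4215 0.305  0.3357] grasp [0.4215 0.3049 0.1687] yaw 0.08 zdir [-0. -0. -1.] F [ 0.1  0.4 -1.3] M [ 0.05  0.13 -0.  ] open 31.6
before-fix roll (cross, z .195) [0.5438 0.3003 0.195 ]
roll now by tongs [0.5391 0.3144 0.1687]
roll px [129.3 186.6 151. ] [0.5408 0.3128 0.185 ]
muffin [199.3 175.  255. ] [199.4 175.  254. ]
cup [180.6 133.6 216. ] [180.5 133.7 212. ]
jar [276.8 139.3 159. ] [276.9 139.3 158. ]
plate [246.3 124.  715. ] [249.6 121.3 418. ]
```

View pics/w8.png

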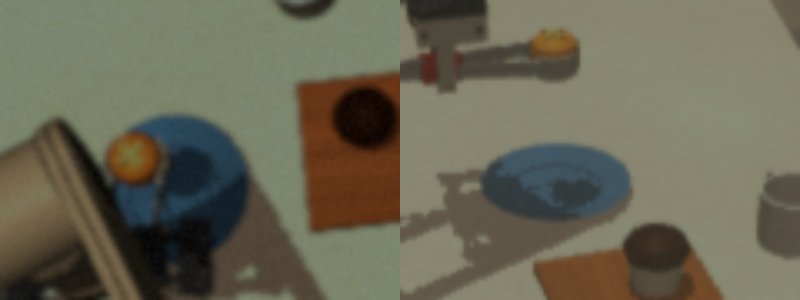

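```bash
python3 -c "
from plant import order
print(order.close_job())"
```

```text
the job is handed in; nothing more can be done
None
```

I took the tongs off the dark grey rest, closed them around the roll, lifted it and handed the job in with the roll held still over the blue plate. It took about 14 s of the 51 s allowed.

- **Position:** the camera puts the roll at (0.541, 0.313) and the tongs' pose puts it at (0.539, 0.314). The plate's centre measured (0.540, 0.314), so it is within about 2 mm.
- **Height:** the roll's underside is about 15 cm above the counter, worked out from the gripper's height.
- **Hold:** only the tongs' jaws touched the roll in every view I took. The fingers held steady at 31.6 mm, close to the 33 mm given for the tongs closed on the roll, at a set grip of 25 N. The largest force reading printed at the end of a move was about 2 N.
- **Bystanders:** the muffin, cup and jar are within 0.1 pixel of where they started.
- **Check that disagreed:** my colour check on the plate did not match, reading (246,124) before and (250,121) after, over a smaller area. I put this down to the shadow of the arm and tongs now on the plate, because its outline looks unmoved in the last picture.

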